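# Open the pantry cupboard and take the safety cap off the cleaner bottle

## Robot

A 6-joint arm with a two-finger parallel gripper is mounted at the origin on the work surface. World frame = base frame: x ahead of the robot, y to its left, z up, the work surface at z = 0. Lengths are in m, angles in degrees, forces in N, time in s.
With the tool pointing down it reaches from about 0.25 to 0.725 m from the base axis. Payload 9.7 kg.
Tool frame: the origin (TCP) lies at the very end of the fingers, on their centre line; the grasp point (between the pads) lies 19 mm behind it; z points along the fingers, y is the line along which they close (so a half turn about z gives the same grasp; the last joint's range is limited). The gripper opens to 85 mm and grips with 20 to 120 N. Pads are 22 mm wide; open, the fingers measure 114 mm over their backs; the gripper's body (76 mm by 85 mm) begins 54 mm behind the grasp point. The pads swing forward as they close: fully open they stand 13 mm farther back than shut.
Start: joints at [76.261, 4.979, 10.078, 95.1, 0, 90], TCP at [0.131, 0.534, 0.231] pointing down, gripper open.
Joint ranges: [-179.16, 179.16], [-48.56, 103.87], [-65.8, 70.77], [-126.05, 130.52], [-82.76, 87.17], [-180, 180]. Speed limits (degrees/s): [127.2, 127.2, 147.25, 180, 180, 180].

## Interface

Orientations are given as [roll, pitch, yaw] about the fixed x, y, z axes, in that order (R = Rz(yaw) Ry(pitch) Rx(roll)).
In Python, from workcell import bot gives the robot as it stands.
- The arm moves only by the tool arm_command, never from a script. Its argument "series" is a list of rows, each a list of 4 numbers: the shift along the tool's x, y, z in m, then the turn about the tool's z in rad. A call has exactly 5 rows; each row is the pose to reach, as a shift and turn from the pose commanded when the call began, along the tool's axes at that moment; what a row does not reach only later rows make up. A row lasts 1/10 s, in which the tool goes at most 50 mm and 8.59 degrees, less where a joint would pass 70% of its speed; a pose out of reach is approached as far as the arm can. A call with a gripper value outside its range is refused whole. "hand" is the finger opening in m, from 0 to 0.0854, set as the call begins (left out, the last holds). The fingers move at their own pace and stop on an object; "grip_force" is the grip in N (left out, the last holds). Time passes only in rows, so rows that repeat a pose let the fingers close, or fill a call up. It gives the time, the measured TCP pose, the force, the opening and the grip force at its end, in the units of the state.
- bot.get_obs(): the state, without advancing time (a new reading comes with each control period).
- bot.camera(name): name is "scene" or "top"; returns a dict with "color" (400x640x3 uint8, blue, green, red), "camera_matrix" (3x3 intrinsics, pixels), "dist_coeffs" ([k1, k2, p1, p2, k3] as OpenCV has them; the pictures are not rectified), "xyz" and "orientation" of the camera in the world. Camera axes: x right, y up, looking along -z (the intrinsics and any distortion apply to the point x, -y, -z); pixel columns grow to the right and rows downward; lengths in m; the calibration is good to about 2 mm. A picture is of the moment at which its call begins. There is no depth.
- bot.job_done(): hands the job in; it is judged then, once.
Trained networks look in the newest picture that a camera, given by its name, has taken for a name from the list of things; names that differ only in an ending like _2 or _b are one class to them, and where a whole thing is asked for, a point or a joint stands for the part that bears it (a point fixed in the world has none). Each returns a list of dicts, best first, with "confidence" (0 to 1); they miss things now and then, are a little off and sometimes report something else, mostly with a low value. They report only what shows in the picture. A call takes as long as a camera call.
- bot.find_in(camera, target): "location" ([column, row] in pixels, amid what is visible of it).
- bot.mark_of(camera, target): "location" ([column, row] in pixels: a listed point, or the origin of a listed thing).
The state is a dict: "time": time; "q": joint angles; "qd": joint speeds; "joint_efforts": joint torques, N m; "ee_pos": TCP position; "tcp_rot": TCP orientation; "wrist_force": force on the tool from outside, world axes, zero at the start; "torque": the same for the moment, N m; "opening": finger opening in m; "grasp_force": force on a finger pad.
Only numpy, scipy, OpenCV 4.12 (cv2) and the standard library are available. Lean on these libraries where they do the work, as an engineer would, in place of code of your own. Each camera call takes 0.05 s, during which the arm holds its last target. There are 200 camera calls.

## Task

Swing the white cupboard's door wide open by its handle, about square to the cupboard, so that the cleaner bottle in the rack inside the door comes out. Then grip the bottle's red safety cap, press it down and keep it pressed while twisting it anticlockwise to free it, and lift it off. Finish while still holding the cap upright and still in the gripper, a few centimetres straight above the bottle's mouth, with the door left open and everything else on the counter left undisturbed.

Things in the scene. Friction and masses are not known exactly. Their poses are not given: they have to be found in the camera images.
- door (a joint): the cupboard door's hinge angle in rad: 0 shut, growing as it swings towards the robot, 1.75 at its stop. It starts shut and stays where it is left (stiff hinge, about 0.35 N m).
- cupboard: white countertop cupboard, fixed, 260 mm wide, 140 mm deep, 215 mm tall, underside of its roof 203 mm above the counter; its door covers the whole front. Origin at counter level under the middle of its front edge; x points from the front to its back, y to its left seen from the robot, z up.
- door_hinge (a point): a point on the upright hinge axis, 185 mm above the counter, 125 mm left of the cupboard's middle, in the plane of the door's inner face. Its axes turn with the door: z up, x from the outer face towards the inner face, -y along the door from the hinge to the free edge. The door is 252 mm wide, 15 mm thick, 215 mm tall.
- door_handle (a point): grip point of the door's steel handle, an upright round bar 10 mm thick, 110 to 210 mm above the counter, its centre 43 mm out from the door's outer face, on posts at 125 and 165 mm height. The point is on the bar's axis, 185 mm above the counter, 205 mm along the door from the hinge, 58 mm out from the hinge axis; axes as the hinge point.
- bottle_mouth (a point): centre of the blue bottle's neck rim (under the cap), 179 mm above the counter. The bottle, 64 mm thick, is fixed in a wire rack on the door's inner face and swings with it, its axis 115 mm along the door from the hinge and 60 mm from that face. Shut in, the roof covers it; with the door square it stands clear in front. Axes as the hinge point.
- cap_center (a point): centre, half-way up, of the red push-and-turn cap, 48 mm across, 32 mm tall, about 30 g, upright on the bottle; locked, it is 2 mm lower than the mouth. z up, x along the white bar on its top (square to the door while locked). Pressed at least 3.5 mm it turns anticlockwise seen from above (clockwise is blocked): pressed for the first 35 degrees; at 40 to 130 it lifts off.
- spring_disc (a joint): how far the spring under the cap is pressed down, in m: 0 with the cap locked, 0.007 at the bottom stop, -0.001 with the cap off. It pushes the cap up with 5 N when locked, 9 N at the stop.
- tumbler: bystander: a clear glass tumbler, 72 mm across, 90 mm tall; origin at its underside's centre; to be left alone
- mug: bystander: a white mug, 78 mm across, 90 mm tall; origin at its underside's centre; to be left alone
- wine: bystander: a green wine bottle, 74 mm across, 290 mm tall; origin at its underside's centre; to be left alone
- dish: bystander: a low steel dish on the cupboard's roof, 80 mm across, 22 mm tall; origin at its underside's centre; to be left alone
- decanter: bystander: an amber decanter on the brass tray, 120 mm across, 195 mm tall; origin at its underside's centre; to be left alone
- ice_bucket: bystander: a steel ice bucket, 150 mm across, 150 mm tall; origin at its underside's centre; to be left alone
- spoon: bystander: a bar spoon lying on the counter, 200 mm long; to be left alone

How it is judged (in metres and radians):
On the way, in this order (a step that is already met when the one before it is completed fails the run):
1. the door has been swung wide open (value of joint door above 1.2 rad), for 0.2 s.
2. the cap is pressed down in its lock (z of cap_center in the frame of bottle_mouth below -0.005 m), for 0.1 s.
3. the cap has been twisted out of its lock, still on the bottle (angle between the x axis of cap_center and the x axis of bottle_mouth, either way round above 0.6 rad and z of cap_center in the frame of bottle_mouth below 0.01 m), for 0.1 s.
At the end, for the whole second after the job is handed in: The door stands open by more than 1.2 rad (69 degrees); the fingers hold the cap (over 1 N), upright within 0.3 rad and still (under 0.03 m/s), its centre 31 to 140 mm above the level of the bottle's mouth and within 35 mm sideways of it, touching neither bottle, door nor cupboard (value of joint door above 1.2 rad and z of cap_center in the frame of bottle_mouth between 0.031 and 0.14 m and horizontal distance between cap_center and bottle_mouth below 0.035 m and angle between cap_center's own z axis and vertical below 0.3 rad and linear speed of cap below 0.03 m/s and contact force between the fingers and cap above 1 N and contact force between cap and cupboard below 0.1 N); the arm keeps its last pose, push and grip.
It fails at once if a bystander is disturbed (moved more than 30 mm) (distance of any of tumbler, mug, wine, dish, decanter, ice_bucket, spoon from where it was at the start of the episode above 0.03 m).
It also fails if it takes over 58 s, if anything falls off the work surface, if the arm or the gripper's body presses on something with over 40 N, if the wrist force passes 120 N, or if a joint passes its speed limit or range.

## Working session

There is one attempt and no reset: what is moved stays moved. The work goes in short steps, Python scripts to look and compute and a tool call to move; the robot and the scene stay as the last step left them, time stands still between calls to the robot, and variables do not carry over. Pictures are saved under pics/ and viewed, at most 10 in all, crops included, and the job is handed in when it is done.

Besides the shell and the picture viewer there is one more tool, called after "Emit:" as name(argument=value, ...), one argument or row to a line, values as JSON. arm_command: Moves the arm, as the interface text tells. Its arguments: {"type":"object","properties":{"series":{"type":"array"},"hand":{"type":"number"},"grip_force":{"type":"number"}},"required":["series"]}

```bash
mkdir -p pics
cat > h.py <<'E'
import numpy as np, cv2
from scipy.spatial.transform import Rotation as R
from workcell import bot
def cam(n,save=None):
    c=bot.camera(n)
    if save: cv2.imwrite(save,c["color"])
    return c
def Rc(c):
    o=np.array(c["orientation"])
    return o if o.shape==(3,3) else R.from_euler('xyz',o,degrees=True).as_matrix()
def plane(c,uv,z):
    p=cv2.undistortPoints(np.array([[uv]],float),np.array(c["camera_matrix"]),np.array(c["dist_coeffs"]))[0,0]
    d=Rc(c)@np.array([p[0],-p[1],-1]); o=np.array(c["xyz"])
    return o+d*(z-o[2])/d[2]
def proj(c,P):
    q=Rc(c).T@(np.array(P)-c["xyz"]); q=q*[1,-1,-1]
    return cv2.projectPoints(q[None],np.zeros(3),np.zeros(3),np.array(c["camera_matrix"]),np.array(c["dist_coeffs"]))[0].ravel()
E
python3 - <<'E'
from h import *
print(bot.get_obs())
zs=dict(cupboard=0,door_hinge=.185,door_handle=.185,bottle_mouth=.179,tumbler=0,mug=0,wine=0,dish=.215,decanter=0.01,ice_bucket=0,spoon=0)
for n in("scene","top"):
    c=cam(n,f"pics/{n}0.png"); print(n,c["xyz"],c["orientation"])
    for k,z in zs.items():
        for m in bot.mark_of(n,k)[:2]:
            print(k,np.round(m["location"]),round(m["confidence"],2),np.round(plane(c,m["location"],z),3))
E
```

```text
{'time': 0.0, 'q': array([7.62596569e+01, 5.01312528e+00, 1.00356894e+01, 9.51008754e+01,
       5.89947285e-04, 9.00009013e+01]), 'qd': array([-0.05134736, -0.01998222, -0.02333372, -0.07308806,  0.07656003,
       -0.01414176]), 'joint_efforts': array([ 5.94801513e-04, -5.20389783e+01,  4.64797497e+01,  1.65480649e-02,
        2.34681502e-04,  1.30988332e-05]), 'ee_pos': array([0.13057988, 0.53403813, 0.23057471]), 'tcp_rot': array([-1.79921689e+02, -5.88714889e-04,  1.66258755e+02]), 'wrist_force': array([-0.40003063, -0.35442356,  0.71232968]), 'torque': array([-0.02494688, -0.00493797,  0.00481629]), 'grasp_force': 0.0, 'opening': 0.08545889575769668}
scene [-0.19451602 -0.59260375  1.24674135] [ 40.87446946   0.68278719 -52.0773597 ]
cupboard [354. 223.] 0.71 [ 0.663 -0.071  0.   ]
door_hinge [334. 173.] 0.71 [0.682 0.043 0.185]
door_handle [368. 209.] 0.69 [ 0.615 -0.153  0.185]
bottle_mouth [366. 183.] 0.66 [ 0.717 -0.077  0.179]
bottle_mouth [362. 168.] 0.45 [ 0.772 -0.019  0.179]
tumbler [406. 260.] 0.98 [ 0.639 -0.316  0.   ]
tumbler [225. 176.] 0.3 [0.542 0.512 0.   ]
mug
[... 162 characters left out ...]
  0.   ]
spoon [287. 195.] 0.26 [0.616 0.228 0.   ]
top [ 0.37815552 -0.03739419  1.66134722] [  6.00239793   0.66708344 -89.69182256]
cupboard [334. 175.] 0.61 [ 0.652 -0.062  0.   ]
door_handle [364. 179.] 0.59 [ 0.611 -0.157  0.185]
door_handle [257. 184.] 0.29 [0.591 0.189 0.185]
tumbler [403. 176.] 0.63 [ 0.65  -0.313  0.   ]
mug [255. 184.] 0.87 [0.618 0.223 0.   ]
wine [278. 155.] 0.58 [0.726 0.142 0.   ]
dish [328. 136.] 0.79 [ 0.744 -0.04   0.215]
decanter [171. 207.] 0.62 [0.534 0.528 0.01 ]
decanter [283. 154.] 0.42 [0.728 0.124 0.01 ]
ice_bucket [465. 222.] 0.72 [ 0.483 -0.534  0.   ]
ice_bucket [337. 174.] 0.16 [ 0.658 -0.072  0.   ]
spoon [429. 264.] 0.72 [ 0.334 -0.403  0.   ]
```

View pics/scene0.png

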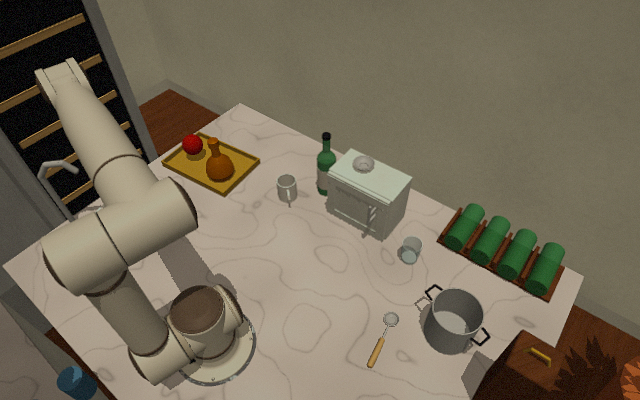

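View pics/top0.png

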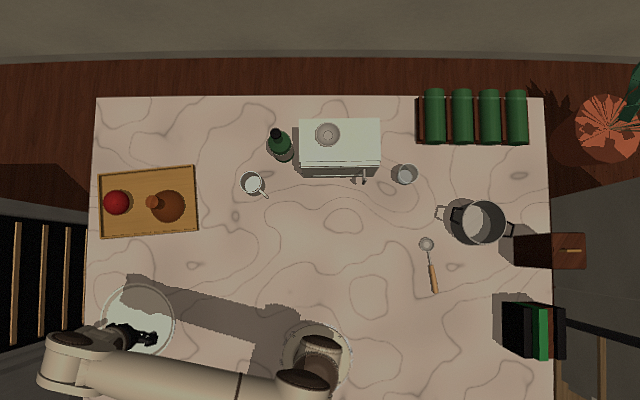

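Run:
```python
from h import *
im=cv2.imread("pics/top0.png")[105:200,265:405]
cv2.imwrite("pics/crop0.png",cv2.resize(im,None,fx=5.5,fy=5.5,interpolation=cv2.INTER_CUBIC))
```

```text
(no output)
```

View pics/crop0.png

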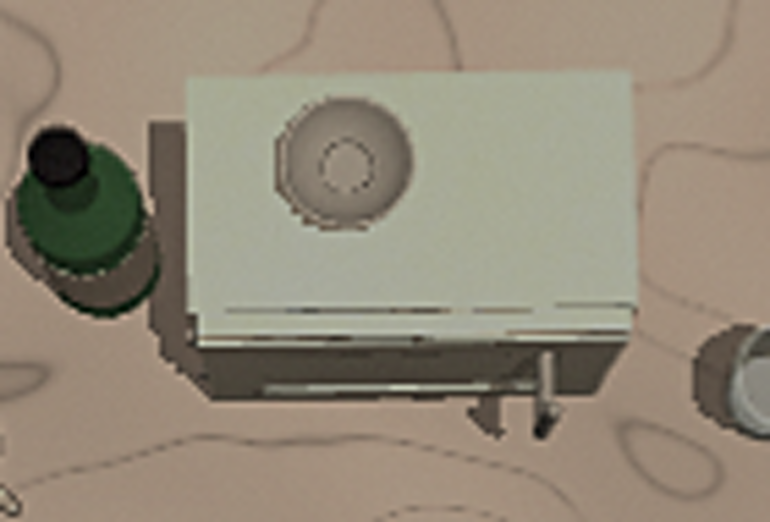

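Emit:
arm_command(
  series=[
    [0,0,-0.03,0],
    [-0.04,0.03,-0.05,0],
    [-0.08,0.06,-0.05,0],
    [-0.1,0.1,-0.05,0],
    [-0.12,0.14,-0.05,0],
  ],
  hand=0.0854,
  grip_force=40,
)

```text
time: 1.7
ee_pos: [0.2804, 0.6401, 0.2818]
tcp_rot: [179.9, 0.0, 166.2]
wrist_force: [0.4, 1.0, 0.4]
opening: 0.0851
grasp_force: 0.0
```

The top view crop shows the roof's corners at crop (187,76), (632,70), front (187,312), (636,306), and the door's outer top edge at (198,345)–(632,332). The handle's top end is at about (545,430).

Run:
```python
from h import *
c=cam("top")
for p in [(187,76),(632,70),(187,312),(636,306),(198,345),(632,332)]:
    print(p,np.round(plane(c,(265+p[0]/5.5-.4,105+p[1]/5.5-.4),.215),4))
print(np.round(plane(c,(265+543/5.5-.4,105+430/5.5-.4),.21),4))
```

```text
(187, 76) [0.8012 0.0548 0.215 ]
(632, 70) [ 0.8056 -0.2048  0.215 ]
(187, 312) [0.6611 0.0532 0.215 ]
(636, 306) [ 0.6655 -0.2056  0.215 ]
(198, 345) [0.6418 0.0466 0.215 ]
(632, 332) [ 0.6503 -0.2031  0.215 ]
[ 0.5938 -0.152   0.21  ]
```

Emit:
arm_command(
  series=[
    [0,-0.05,0,0],
    [0,-0.1,0,0],
    [0,-0.15,0,0],
    [0,-0.2,0,0],
    [0,-0.25,0,0],
  ],
)

```text
time: 2.25
ee_pos: [0.2201, 0.403, 0.281]
tcp_rot: [-180.0, 0.0, 166.3]
wrist_force: [0.4, -0.2, 1.3]
opening: 0.0853
grasp_force: 0.0
```

Emit:
arm_command(
  series=[
    [-0.034,-0.036,0,-0.05],
    [-0.068,-0.072,0,-0.1],
    [-0.102,-0.108,0,-0.15],
    [-0.136,-0.144,0,-0.2],
    [-0.17,-0.18,0,-0.26],
  ],
)

```text
time: 2.75
ee_pos: [0.3435, 0.1881, 0.2817]
tcp_rot: [180.0, 0.1, -178.7]
wrist_force: [0.8, 0.7, -0.1]
opening: 0.0854
grasp_force: 0.0
```

Emit:
arm_command(
  series=[
    [-0.02,-0.044,0,0],
    [-0.04,-0.088,0,0],
    [-0.06,-0.132,0,0],
    [-0.08,-0.176,0,0],
    [-0.1,-0.22,0,0],
  ],
)

```text
time: 3.25
ee_pos: [0.448, -0.0301, 0.2817]
tcp_rot: [180.0, 0.0, -178.9]
wrist_force: [0.6, 1.8, -0.2]
opening: 0.0854
grasp_force: 0.0
```

Emit:
arm_command(
  series=[
    [-0.02,-0.042,0,0],
    [-0.04,-0.085,0.03,0],
    [-0.06,-0.128,0.07,0],
    [-0.075,-0.128,0.113,0],
    [-0.075,-0.128,0.113,0],
  ],
)

```text
time: 3.75
ee_pos: [0.5242, -0.1554, 0.1627]
tcp_rot: [179.9, -0.4, -179.0]
wrist_force: [-1.6, 1.9, -1.0]
opening: 0.0853
grasp_force: 0.0
```

Run:
```python
from h import *
ims=[]
for n in("scene","top"):
    c=cam(n)
    u=proj(c,[.607,-.156,.185]).round(); e=proj(c,bot.get_obs()["ee_pos"]).round()
    print(n,u,e,[(np.round(m["location"]),round(m["confidence"],2),np.round(plane(c,m["location"],.185),3)) for m in bot.mark_of(n,"door_handle")[:2]])
    x,y=int(u[0])-35,int(u[1])-35
    ims.append(cv2.resize(c["color"][y:y+80,x-10:x+60],None,fx=5.5,fy=5.5,interpolation=cv2.INTER_CUBIC))
cv2.imwrite("pics/near.png",np.hstack(ims)); print(bot.get_obs()["q"])
```

```text
scene [368. 211.] [353. 230.] [(array([367., 208.]), 0.57, array([ 0.614, -0.147,  0.185]))]
top [364. 180.] [363. 206.] [(array([367., 182.]), 0.92, array([ 0.6  , -0.167,  0.185]))]
[-1.63311065e+01  3.70359785e+00  1.98425774e+00  8.81917486e+01
  3.62674224e-03 -1.75277624e+01]
```

View pics/near.png

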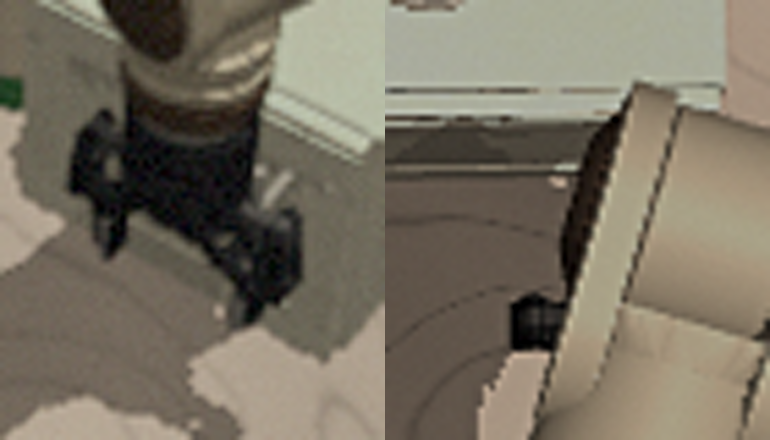

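Run:
```python
from h import *
im=cv2.imread("pics/scene0.png")[160:250,310:420]
im=cv2.resize(im,None,fx=6,fy=6,interpolation=cv2.INTER_CUBIC)
cv2.imwrite("pics/crop1.png",im)
c=cam("scene")
for z in(.11,.125,.165,.21):
  for dx in (0,.043): print(z,dx,(proj(c,[.607+dx,-.156,z])-[310,160])*6)
```

```text
0.11 0 [338.48226146 389.37490154]
0.11 0.043 [379.13727855 343.87604364]
0.125 0 [340.37874878 373.16381179]
0.125 0.043 [381.31703193 327.55617892]
0.165 0 [345.57883795 328.65117634]
0.165 0.043 [387.29069437 282.76859952]
0.21 0 [351.68958947 276.22564584]
0.21 0.043 [394.30461456 230.06391442]
```

View pics/crop1.png

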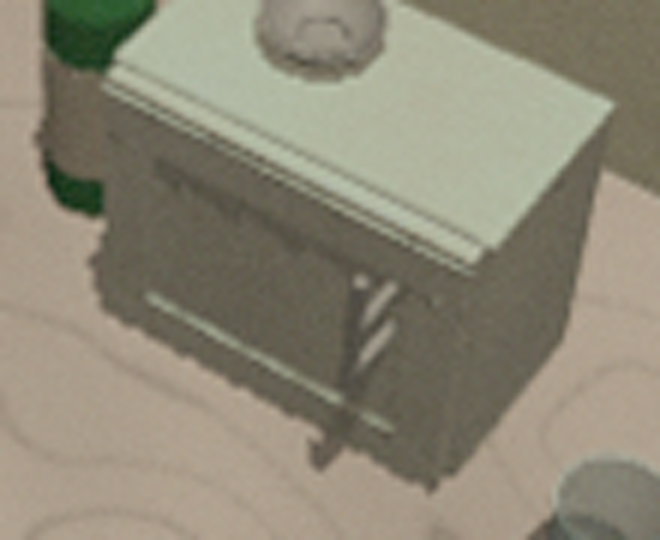

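Handle bar spans crop (360,280)–(350,390), within about 5 mm of my estimate; I'll slide the open fingers around it and close.

Emit:
arm_command(
  series=[
    [-0.03,-0.002,0,0],
    [-0.06,-0.004,0,0],
    [-0.081,-0.006,0,0],
    [-0.081,-0.006,0,0],
    [-0.081,-0.006,0,0],
  ],
)

```text
time: 4.5
ee_pos: [0.6067, -0.1582, 0.1702]
tcp_rot: [-180.0, 0.1, -178.8]
wrist_force: [-0.4, -1.1, -0.3]
opening: 0.0857
grasp_force: 0.0
```

Emit:
arm_command(
  series=[
    [0,0,0,0],
    [0,0,0,0],
    [0,0,0,0],
    [0,0,0,0],
    [0,0,0,0],
  ],
  hand=0.0,
  grip_force=20,
)

```text
time: 5.0
ee_pos: [0.6063, -0.1585, 0.1687]
tcp_rot: [179.9, 0.0, -178.8]
wrist_force: [-1.1, 33.1, 6.4]
opening: 0.0123
grasp_force: 18.1
```

Emit:
arm_command(
  series=[
    [0,0.002,0,0],
    [0,0.004,0,0],
    [0,0.004,0,0],
    [0,0.004,0,0],
    [0,0.004,0,0],
  ],
)

```text
time: 5.5
ee_pos: [0.6061, -0.1566, 0.1688]
tcp_rot: [-179.8, -0.0, -178.9]
wrist_force: [-2.3, -8.6, 1.9]
opening: 0.0094
grasp_force: 24.4
```

Emit:
arm_command(
  series=[
    [0.0122,0.0035,0,0.06],
    [0.0241,0.008,0,0.12],
    [0.0358,0.0133,0,0.18],
    [0.0471,0.0193,0,0.24],
    [0.058,0.026,0,0.3],
  ],
)

```text
time: 6.0
ee_pos: [0.5472, -0.1314, 0.1688]
tcp_rot: [-179.8, 0.0, 163.7]
wrist_force: [-1.8, -6.6, 2.1]
opening: 0.0092
grasp_force: 24.4
```

Following well. Repeat.

Emit:
arm_command(
  series=[
    [0.0122,0.0037,0,0.06],
    [0.0241,0.0082,0,0.12],
    [0.0358,0.0135,0,0.18],
    [0.0471,0.0195,0,0.24],
    [0.058,0.026,0,0.3],
  ],
)

```text
time: 6.5
ee_pos: [0.4985, -0.0898, 0.1688]
tcp_rot: [-179.9, 0.0, 146.6]
wrist_force: [-1.0, -3.8, 2.2]
opening: 0.0092
grasp_force: 24.3
```

Emit:
arm_command(
  series=[
    [0.0122,0.0037,0,0.06],
    [0.0241,0.0082,0,0.12],
    [0.0358,0.0135,0,0.18],
    [0.0471,0.0195,0,0.24],
    [0.058,0.026,0,0.3],
  ],
)

```text
time: 7.0
ee_pos: [0.4645, -0.0357, 0.1687]
tcp_rot: [-179.9, 0.1, 129.4]
wrist_force: [-0.6, -1.8, 0.9]
opening: 0.0092
grasp_force: 24.2
```

Emit:
arm_command(
  series=[
    [0.0122,0.0037,0,0.06],
    [0.0241,0.0082,0,0.12],
    [0.0358,0.0135,0,0.18],
    [0.0471,0.0195,0,0.24],
    [0.058,0.026,0,0.3],
  ],
)

```text
time: 7.5
ee_pos: [0.448, 0.0258, 0.1687]
tcp_rot: [180.0, 0.1, 112.2]
wrist_force: [2.6, -1.2, -0.0]
opening: 0.0092
grasp_force: 24.1
```

Emit:
arm_command(
  series=[
    [0.0122,0.0037,0,0.06],
    [0.0241,0.0082,0,0.12],
    [0.0358,0.0135,0,0.18],
    [0.0471,0.0195,0,0.24],
    [0.058,0.026,0,0.3],
  ],
)

```text
time: 8.0
ee_pos: [0.4505, 0.0894, 0.1687]
tcp_rot: [179.9, 0.1, 95.0]
wrist_force: [4.3, -3.2, -0.4]
opening: 0.009
grasp_force: 24.1
```

Emit:
arm_command(
  series=[
    [0.0122,0.0037,0,0.06],
    [0.0122,0.0037,0,0.06],
    [0.0122,0.0037,0,0.06],
    [0.0122,0.0037,0,0.06],
    [0.0122,0.0037,0,0.06],
  ],
)

```text
time: 8.5
ee_pos: [0.4531, 0.1013, 0.1687]
tcp_rot: [179.9, -0.0, 91.8]
wrist_force: [4.7, 2.0, 0.0]
opening: 0.0088
grasp_force: 24.1
```

Emit:
arm_command(
  series=[
    [0,0,0,0],
    [0,0,0,0],
    [0,0,0,0],
    [0,0,0,0],
    [0,0,0,0],
  ],
  hand=0.0854,
)

```text
time: 9.0
ee_pos: [0.4525, 0.1017, 0.1685]
tcp_rot: [-180.0, -0.0, 91.8]
wrist_force: [-0.6, -0.1, -0.5]
opening: 0.0804
grasp_force: 0.0
```

Emit:
arm_command(
  series=[
    [0,0,-0.04,0],
    [0,0,-0.08,0],
    [0.03,0,-0.12,0],
    [0.06,0,-0.12,0],
    [0.1,0,-0.12,0],
  ],
)

```text
time: 9.5
ee_pos: [0.45, 0.2024, 0.2902]
tcp_rot: [179.8, -0.1, 91.7]
wrist_force: [0.4, -0.4, -1.0]
opening: 0.0853
grasp_force: 0.0
```

Run:
```python
from h import *
from scipy.optimize import least_squares
P=np.array([(.6065,-.157),(.5472,-.1314),(.4985,-.0898),(.4645,-.0357),(.448,.0258),(.4505,.0894),(.4531,.1013)])
r=least_squares(lambda p:np.hypot(*(P-p).T)-.21305,[.66,.049]); h=r.x; print("hinge",h,r.fun*1e3)
v=P[-1]-h; a=np.arctan2(v[1],v[0])-np.arctan2(-.205,-.058); a=(a+np.pi)%(2*np.pi)-np.pi
print("door yaw",np.degrees(a))
m=h+R.from_euler('z',a).as_matrix()[:2,:2]@[.06,-.115]; print("mouth",m)
for n in("scene","top"):
    c=cam(n,f"pics/{n}1.png")
    print(n,"cap proj",proj(c,[*m,.177]),"mouth proj",proj(c,[*m,.179]))
    for k,z in(("cap_center",.177),("bottle_mouth",.179),("door_handle",.185)):
        for d in bot.mark_of(n,k)[:2]: print(k,np.round(d["location"]),round(d["confidence"],2),np.round(plane(c,d["location"],z),3))
    u=proj(c,[*m,.177]).astype(int)
    im=c["color"][u[1]-45:u[1]+45,u[0]-45:u[0]+45]
    cv2.imwrite(f"pics/z{n}.png",cv2.resize(im,None,fx=4.4,fy=4.4,interpolation=cv2.INTER_CUBIC))
cv2.imwrite("pics/both1.png",np.hstack([cv2.imread("pics/zscene.png"),cv2.imread("pics/ztop.png")]))
```

```text
hinge [0.65976787 0.04939344] [ 0.1065533  -0.07631198 -0.01916051 -0.04663365  0.0281107   0.00766104
  0.03660267]
door yaw -88.30111246949468
mouth [ 0.54659723 -0.01398958]
scene cap proj [323.39768093 203.97136362] mouth proj [323.39437079 203.5850983 ]
cap_center [322. 207.] 0.66 [ 0.535 -0.019  0.177]
cap_center [331. 174.] 0.23 [0.678 0.05  0.177]
bottle_mouth [323. 206.] 0.91 [ 0.537 -0.021  0.179]
door_handle [280. 200.] 0.86 [0.463 0.111 0.185]
door_handle [328. 174.] 0.3 [0.665 0.055 0.185]
top cap proj [319.74730094 198.62764042] mouth proj [319.73790662 198.55751283]
cap_center [319. 197.] 0.55 [ 0.553 -0.012  0.177]
bottle_mouth [319. 197.] 0.6 [ 0.552 -0.013  0.179]
door_handle [286. 226.] 0.64 [0.459 0.094 0.185]
```

View pics/both1.png

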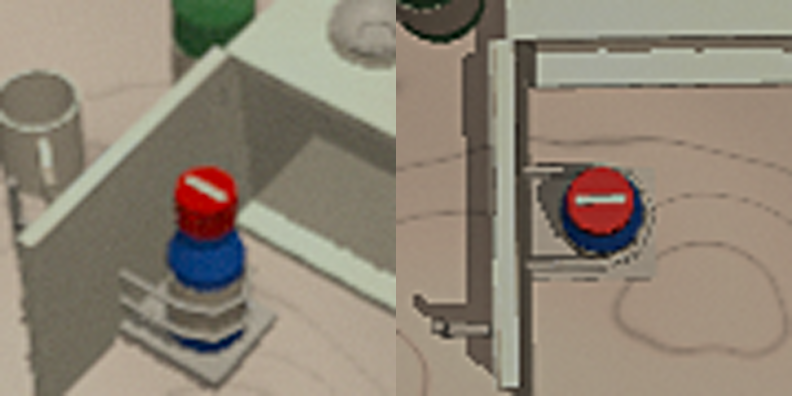

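Cap is clearly exposed, the top crop at about (600,200) agreeing with the circle fit; mouth at (0.547, −0.014).

Emit:
arm_command(
  series=[
    [-0.044,0.018,0,0],
    [-0.088,0.036,0,0],
    [-0.132,0.054,0,0],
    [-0.176,0.072,0,0],
    [-0.219,0.09,0,0],
  ],
)

```text
time: 10.4
ee_pos: [0.5464, -0.0173, 0.2889]
tcp_rot: [180.0, 0.0, 91.7]
wrist_force: [0.8, 1.1, 0.3]
opening: 0.0858
grasp_force: 0.0
```

Emit:
arm_command(
  series=[
    [0,0,0.03,0],
    [0,0,0.07,0],
    [0,0,0.1,0],
    [0,0,0.124,0],
    [0,0,0.124,0],
  ],
)

```text
time: 10.9
ee_pos: [0.5445, -0.0153, 0.1613]
tcp_rot: [-179.7, -0.0, 91.7]
wrist_force: [0.9, 0.3, 0.2]
opening: 0.0855
grasp_force: 0.0
```

Emit:
arm_command(
  series=[
    [0,0,0,0],
    [0,0,0,0],
    [0,0,0,0],
    [0,0,0,0],
    [0,0,0,0],
  ],
  hand=0.0,
  grip_force=20,
)

```text
time: 11.4
ee_pos: [0.5469, -0.0145, 0.166]
tcp_rot: [179.9, 0.0, 91.8]
wrist_force: [-0.5, -2.0, 5.8]
opening: 0.0474
grasp_force: 26.0
```

Emit:
arm_command(
  series=[
    [0,0,0,0],
    [0,0,0,0],
    [0,0,0.003,0],
    [0,0,0.006,0],
    [0,0,0.006,0],
  ],
  grip_force=60,
)

```text
time: 11.9
ee_pos: [0.5469, -0.0145, 0.1601]
tcp_rot: [179.9, 0.0, 91.8]
wrist_force: [-1.3, -1.9, 8.2]
opening: 0.0466
grasp_force: 62.5
```

Emit:
arm_command(
  series=[
    [0,0,0.001,0],
    [0,0,0.001,0],
    [0,0,0.001,-0.06],
    [0,0,0.001,-0.14],
    [0,0,0.001,-0.24],
  ],
)

```text
time: 12.4
ee_pos: [0.5473, -0.0141, 0.1598]
tcp_rot: [179.8, 0.0, 105.7]
wrist_force: [1.0, 0.8, 10.9]
opening: 0.0465
grasp_force: 62.7
```

Emit:
arm_command(
  series=[
    [0,0,0,-0.12],
    [0,0,0,-0.24],
    [0,0,0,-0.36],
    [0,0,0,-0.48],
    [0,0,0,-0.6],
  ],
)

```text
time: 12.9
ee_pos: [0.5472, -0.014, 0.1598]
tcp_rot: [179.8, 0.1, 140.2]
wrist_force: [-0.9, 0.4, 11.0]
opening: 0.0466
grasp_force: 62.8
```

Emit:
arm_command(
  series=[
    [0,0,0,-0.12],
    [0,0,0,-0.24],
    [0,0,0,-0.36],
    [0,0,0,-0.48],
    [0,0,0,-0.6],
  ],
)

```text
time: 13.4
ee_pos: [0.5472, -0.0141, 0.1598]
tcp_rot: [180.0, 0.2, 174.6]
wrist_force: [-0.5, 1.0, 10.1]
opening: 0.0465
grasp_force: 62.8
```

Run:
```python
from h import *
c=cam("scene"); o=bot.get_obs(); print(o["torque"],o["wrist_force"],o["tcp_rot"])
u=proj(c,[.547,-.014,.177]).astype(int)
im=c["color"][u[1]-40:u[1]+40,u[0]-50:u[0]+50]
cv2.imwrite("pics/tw.png",cv2.resize(im,None,fx=6,fy=6,interpolation=cv2.INTER_CUBIC))
```

```text
[ 0.11379722  0.07225882 -0.0044781 ] [-0.38998251  1.58245913 11.33581893] [179.96455759   0.21643536 175.01643797]
```

View pics/tw.png

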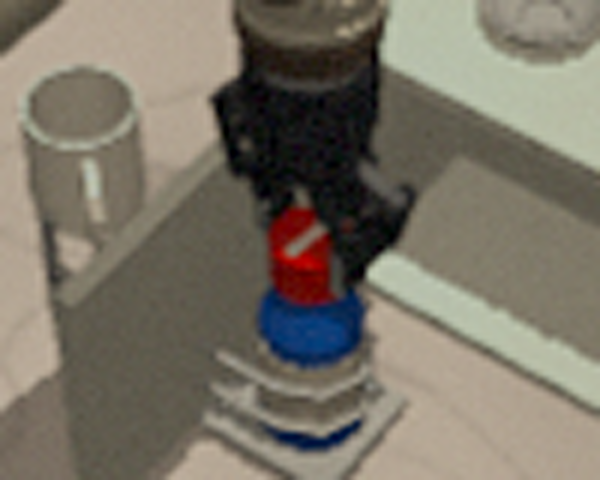

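The cap's white bar at crop (305,240) now runs the other way, so the cap turned about 80° with the gripper. Lifting.

Emit:
arm_command(
  series=[
    [0,0,-0.008,0],
    [0,0,-0.025,0],
    [0,0,-0.045,0],
    [0,0,-0.065,0],
    [0,0,-0.08,0],
  ],
)

```text
time: 13.95
ee_pos: [0.5465, -0.0142, 0.2391]
tcp_rot: [180.0, 0.1, 174.3]
wrist_force: [0.4, -1.0, -0.3]
opening: 0.0465
grasp_force: 61.6
```

Emit:
arm_command(
  series=[
    [0,0,0,0],
    [0,0,0,0],
    [0,0,0,0],
    [0,0,0,0],
    [0,0,0,0],
  ],
)

```text
time: 14.45
ee_pos: [0.5461, -0.0143, 0.2369]
tcp_rot: [-180.0, -0.1, 174.3]
wrist_force: [-1.3, -0.0, -0.7]
opening: 0.0465
grasp_force: 61.6
```

Run:
```python
from h import *
c=cam("scene"); o=bot.get_obs(); print(o["ee_pos"],o["opening"],o["grasp_force"],o["wrist_force"])
u=proj(c,[.547,-.014,.2]).astype(int)
im=c["color"][u[1]-45:u[1]+45,u[0]-60:u[0]+60]
cv2.imwrite("pics/lift.png",cv2.resize(im,None,fx=6,fy=6,interpolation=cv2.INTER_CUBIC))
```

```text
[ 0.54611067 -0.01435178  0.23705666] 0.04615651326355018 61.57103874720633 [-0.07795199  0.75171412  0.35939157]
```

View pics/lift.png

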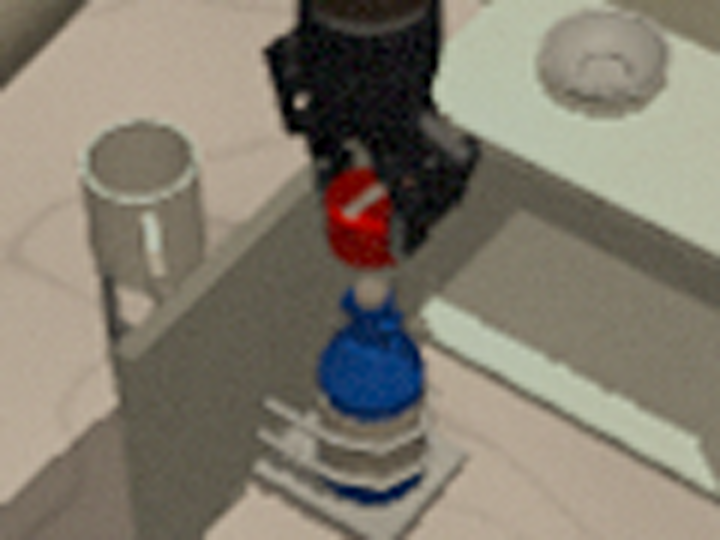

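The cap (crop 360,215) is held upright, clear above the bottle's exposed mouth (370,290). Handing in.

```bash
python3 -c "
from workcell import bot
print(bot.job_done())"
```

```text
the job is handed in; nothing more can be done
None
```

I swung the door to about square (roughly 90°), pressed the cap, twisted it about 80° and lifted it off. I handed the job in at about 14.5 s with the cap held upright about 7 cm above the bottle's mouth; no verdict came back.

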